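# Fit the axle and snap the end cover onto a conveyor roller

## Task

A conveyor roller stands clamped upright in the blue vise: take the longer of the two steel axles from the wooden stand and slide it down through the roller's bearing until its lower end stands on the bench. Then thread the end cover with the hollow nose over the axle and press it down onto the roller until it snaps and sits fully home against the roller's end. Finish while still holding it there with a firm downward push, and leave the short axle, the closed cover and the loose tube where they are.

Things in the scene. Friction and masses are not known exactly. Their poses are not given: they have to be found in the camera images.
- roller: Fixed upright dark steel tube, 60 mm diameter, 80 long. Origin: centre of its upper end face, 100 mm above the bench, z up. On that face: white plastic bearing seat, 40 mm diameter, 12 high, bevelled edge, with a 14 mm bevelled bore on the axis. The bore is open straight down (15 mm at the foot) to the bench, 100 mm below the origin. Site roller_seat tells of the snap tongues..
- roller_seat (a point): Centre of the seat's top, 12 mm above the roller's end face. Four white spring tongues around the seat reach 23.5 mm from the axis (widest 7 mm, top 14 mm above the end face) and give inward. The cover's bead must pass them: the push rises to some 10 to 20 N, then drops suddenly about 5 mm above home.
- vise: Blue drill-press vise that holds the roller, fixed, origin on the bench under the roller's axis, x along its screw. It reaches from -85 mm to +180 mm in its x and 72 mm either way in its y; its jaws are 62 mm high, nothing of it is higher.
- axle: The longer axle: bright steel bar of 12 mm diameter, 155 mm long, both ends bevelled 2 mm, about 0.14 kg. Origin: centre of its foot, z up along the bar. It stands loosely upright in one hole of the wooden stand, 45 mm deep in it.
- axle_top (a point): Centre of the longer axle's top end, 155 mm above its foot.
- axle_stand: Wooden stand, fixed: block 70 x 140 mm, 50 mm high, origin at the centre of its underside; two holes, 45 mm deep, 35 mm either way along its y from the middle.
- cover: End cover with nose: grey plastic, about 60 g, skirt down on the bench. Skirt 56 mm outside diameter, 18 high with its flat top; on it a round nose 26 mm diameter, 20 high; 14.5 mm bore right through on the axis. Inside the skirt a bead of 42 mm inner diameter, 2 mm above the lower edge. Origin: centre of the lower edge, z up. Any turn about z fits. Home: lower edge on the roller's end face.
- cover_nose (a point): Centre of the nose's top, 38 mm above the cover's lower edge, on its axis.
- closed_cover: Bystander: grey closed cover without nose or hole, 56 mm diameter, 21 mm high; origin at the centre of its underside.
- short_axle: Bystander: the shorter axle, the same 12 mm bar, 115 mm long, in the stand's other hole; origin at the centre of its foot.
- tube: Bystander: loose dark steel tube, 60 mm diameter, 80 mm high, upright; origin at the centre of its underside.
Things that resemble listed ones, but are neither listed nor needed, are in the scene too. Leave any purple or yellow look-alike of the cover alone.

How it is judged:
By the outcome, as a careful person would: the job done as asked, in the order asked, and still so for the second after the job is handed in, while the arm keeps its last pose, push and grip.
It also fails if it takes over 64 s, if anything falls off the work surface, if the arm or the gripper's body presses on something with over 40 N, if the wrist force passes 120 N, or if a joint passes its speed limit or range.

## Robot

A 7-joint arm with a two-finger parallel gripper is mounted at the origin on the work surface. World frame = base frame: x ahead of the robot, y to its left, z up, the work surface at z = 0. Lengths are in m, angles in degrees, forces in N, time in s.
With the tool pointing down it reaches from about 0.425 to 0.875 m from the base axis. Payload 4.7 kg.
Tool frame: the origin (TCP) lies midway between the tips of the shut fingers; the grasp point (between the pads) lies 19 mm behind it (env.grip_point_offset is the distance from the TCP to the grasp point, in m); z points along the fingers, y is the line along which they close (so a half turn about z gives the same grasp; the last joint's range is limited). The gripper opens to 87 mm and grips with 3 to 60 N. Pads are 19 mm wide; open, the fingers measure 117 mm over their backs; the gripper's body (75 mm by 190 mm) begins 51 mm behind the grasp point.
Start: joints at [-75.224, 18.392, -4.016, 83.108, 1.295, 78.541, -3.26], TCP at [0.157, 0.631, 0.186] pointing down, gripper open.
Joint ranges: [-163.93, 163.93], [-17.29, 119.83], [-79.2, 71.16], [3.27, 140.29], [-89.18, 269.18], [5.43, 117.66], [-154.24, 154.24]. Speed limits (degrees/s): [147.25, 147.25, 180, 180, 180, 180, 180].

## Interface

Orientations are given as [roll, pitch, yaw] about the fixed x, y, z axes, in that order (R = Rz(yaw) Ry(pitch) Rx(roll)).
In Python, from cell import env gives the robot as it stands.
- The arm moves only by the shell command python3 -m jog 'ROWS' [FORCE]. ROWS is JSON, a list of rows, each a list of 7 numbers: the shift along the tool's x, y, z in m, then the turn, a rotation vector about the tool's x, y, z in rad, then the finger opening in m, from 0 to 0.087. A call has 1 to 12 rows; each row shifts and turns the commanded pose from where the row before left it, along the tool's axes as they then stand; what a row does not reach is not made up. A row lasts 1/12 s, in which the tool goes at most 41.7 mm and 7.16 degrees, less where a joint would pass 70% of its speed; a pose out of reach is approached as far as the arm can. A call is refused whole if a number of a shift passes 0.0417 or a number of a turn 0.125, either way. A call with a gripper value outside its range is refused whole. The fingers move at their own pace and stop on an object; FORCE is the grip in N (left out, the last holds). Time passes only in rows, so rows that do not move let the fingers close. It gives the time, the measured TCP pose, the force, the opening and the grip force at its end, in the units of the state.
- env.get_obs(): the state, without advancing time (a new reading comes with each control period).
- env.read_camera(name): name is "scene" or "top"; returns the picture (384x512x3 uint8, blue, green, red); there is no depth.
- env.get_calibration(name): a dict with "fov_y" (degrees; the focal length in pixels is half the picture's height over the tangent of half this angle, whatever the lens; pixels are square), "cx", "cy" (the principal point, pixels), "pose" (4x4, takes a point from camera to world coordinates). Camera axes: x right, y up, looking along -z (the intrinsics and any distortion apply to the point x, -y, -z); pixel columns grow to the right and rows downward; lengths in m; the calibration is good to about 2 mm. A picture is of the moment at which its call begins. get_calibration takes no time and is no camera call.
- env.sign_off(): hands the job in; it is judged then, once.
The state is a dict: "time_s": time; "qpos": joint angles; "joint_velocities": joint speeds; "effort": joint torques, N m; "tool_pos": TCP position; "tool_rot": TCP orientation; "force": force on the tool from outside, world axes, zero at the start; "wrist_torque": the same for the moment, N m; "grip_width": finger opening in m; "grasp_force": force on a finger pad.
Only numpy, scipy, OpenCV 4.12 (cv2) and the standard library are available. Lean on these libraries where they do the work, as an engineer would, in place of code of your own. Each camera call takes 0.05 s, during which the arm holds its last target. There are 200 camera calls.

## Working session

There is one attempt and no reset: what is moved stays moved. The work goes in short steps, Python scripts to look and compute and a shell command to move; the robot and the scene stay as the last step left them, time stands still between calls to the robot, and variables do not carry over. Pictures are saved under pics/ and viewed, at most 10 in all, crops included, and the job is handed in when it is done.

```bash
mkdir -p pics; ls; python3 - <<'E'
from cell import env
import cv2,numpy as np
for n in("scene","top"):
    cv2.imwrite(f"pics/{n}0.png",env.read_camera(n))
    c=env.get_calibration(n);print(n,{k:(np.round(v,4).tolist() if k=='pose' else v) for k,v in c.items()})
o=env.get_obs();print(o)
E
```

```text
pics
scene {'fov_y': 44.37366317118592, 'cx': 255.4714006608004, 'cy': 192.75310352434545, 'pose': [[-0.2178, -0.7665, 0.6042, 1.2071], [0.9758, -0.182, 0.1208, 0.1165], [0.0174, 0.6159, 0.7876, 0.9756], [0.0, 0.0, 0.0, 1.0]]}
top {'fov_y': 42.24077857920256, 'cx': 259.14182883681116, 'cy': 191.3544561539116, 'pose': [[-0.0178, 0.9883, -0.1515, 0.327], [-0.9997, -0.0198, -0.0115, -0.0143], [-0.0143, 0.1512, 0.9884, 1.5762], [0.0, 0.0, 0.0, 1.0]]}
{'time_s': 0.1, 'qpos': array([-75.2213924 ,  18.4352455 ,  -4.01454171,  83.16816262,
         1.29504421,  78.54163708,  -3.25953507]), 'joint_velocities': array([-0.04064725, -0.0891935 , -0.09273456, -0.20938682, -0.05230003,
        0.11109687,  0.05165233]), 'effort': array([ 1.48802574e-04, -4.92573309e+01, -4.05510301e-01, -3.13397384e+01,
       -6.40103314e-02,  3.95294360e-02,  8.01801548e-05]), 'tool_pos': array([0.1568532 , 0.63020733, 0.18496371]), 'tool_rot': array([-1.79900186e+02,  5.86825633e-03,  1.66030532e+02]), 'force': array([-0.33348025, -0.12471726,  0.04596573]), 'wrist_torque': array([ 0.01671754,  0.04755413, -0.0123424 ]), 'grasp_force': 0.0, 'grip_width': 0.08730944103572554}
```

View pics/scene0.png

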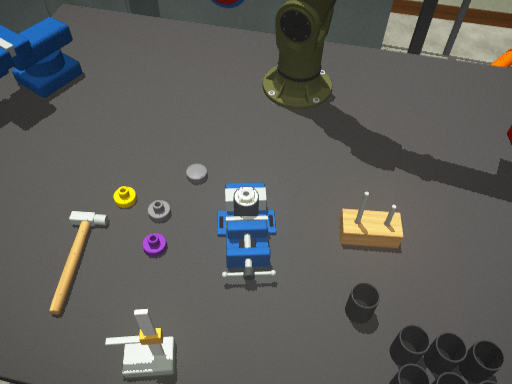

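View pics/top0.png

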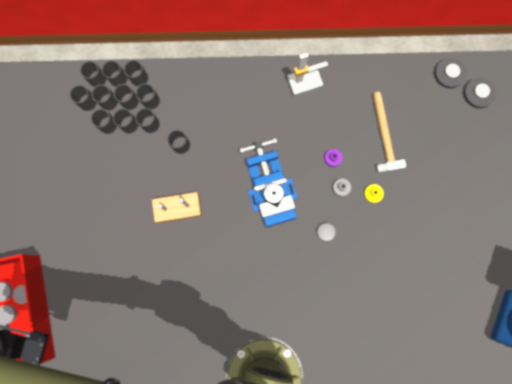

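Scene view: long axle tip is near (366,194), the short one near (393,207), the roller seat at (246,197) and the grey nosed cover at (159,210). In the top view the stand is at (176,207), the seat at (274,193) and the cover at (342,187). I'll zoom in on these.

```bash
cat > h.py <<'E'
import numpy as np,cv2
from cell import env
def cal(n):
    c=env.get_calibration(n);return c,192/np.tan(np.radians(c['fov_y']/2)),np.array(c['pose'])
def ray(n,u,v):
    c,f,P=cal(n);d=P[:3,:3]@np.array([(u-c['cx'])/f,-(v-c['cy'])/f,-1]);return P[:3,3],d
def onz(n,u,v,z):
    o,d=ray(n,u,v);return o+d*(z-o[2])/d[2]
def proj(n,p):
    c,f,P=cal(n);q=P[:3,:3].T@(np.array(p)-P[:3,3]);return np.array([c['cx']-f*q[0]/q[2],c['cy']+f*q[1]/q[2]])
def tri(a,b):
    (o1,d1),(o2,d2)=ray('scene',*a),ray('top',*b)
    t=np.linalg.lstsq(np.c_[d1,-d2],o2-o1,rcond=None)[0]
    p,q=o1+t[0]*d1,o2+t[1]*d2;return (p+q)/2,np.linalg.norm(p-q)
def crops(L,out,s=266):
    t=[]
    for im,u,v,r in L:
        t.append(cv2.resize(im[v-r:v+r,u-r:u+r],(s,s),interpolation=cv2.INTER_CUBIC))
    k=3
    cv2.imwrite(out,np.vstack([np.hstack(t[i:i+k]) for i in range(0,len(t),k)]))
E
python3 - <<'E'
from h import *
S=cv2.imread('pics/scene0.png');T=cv2.imread('pics/top0.png')
crops([(S,372,218,38),(S,246,200,28),(S,159,210,20),(T,176,205,30),(T,274,195,28),(T,342,187,20)],'pics/c0.png')
for n,I,rs in(('scene',S,[(159,210,20,.018),(246,197,16,.112)]),('top',T,[(342,187,14,.018),(274,193,14,.112)])):
    for u,v,r,z in rs:
        g=I[v-r:v+r,u-r:u+r].astype(int)
        m=((g.min(2)>(200 if z>.1 else 90))&(g.max(2)-g.min(2)<25)).astype(np.uint8)
        k,l,st,ce=cv2.connectedComponentsWithStats(m)
        for i in range(1,k):
            if st[i,4]>20:
                c=ce[i]+[u-r,v-r];print(n,c.round(1),st[i,2:],onz(n,*c,z).round(4))
# stand top face corners
for n,I in(('scene',S),('top',T)):
    h=cv2.cvtColor(I,cv2.COLOR_BGR2HSV);m=cv2.inRange(h,(10,70,60),(25,255,255))
    k,l,st,ce=cv2.connectedComponentsWithStats(m)
    for i in range(1,k):
        if st[i,4]>300: print(n,ce[i],st[i])
E
```

```text
scene [158.2 208.7] [  40   40 1403] [ 0.5783 -0.2563  0.018 ]
scene [245.5 195. ] [ 23  19 237] [ 0.5564 -0.0371  0.112 ]
scene [259.3 192.5] [ 7 12 47] [ 0.5418 -0.0074  0.112 ]
scene [231.6 193.6] [ 6 12 48] [ 0.56   -0.0692  0.112 ]
top [341.5 186.5] [ 28  28 784] [ 0.5762 -0.2575  0.018 ]
top [276.  193.2] [ 24  28 396] [ 0.5449 -0.0474  0.112 ]
top [266.2 204.8] [15  4 44] [ 0.5105 -0.0174  0.112 ]
scene [406.45721271   6.78973105] [391   0  32  16 409]
scene [446.05507246  11.71304348] [433   3  27  18 345]
scene [488.16358464  17.50213371] [463   8  49  20 703]
scene [370.24858757 228.86770245] [ 339  208   65   41 2124]
scene [ 69.16652136 269.06277245] [  49  221   42   94 1147]
top [256.28749103  34.73020808] [   0   25  512   20 4181]
top [383.23195084 125.48694316] [373  91  22  70 651]
top [176.17114094 207.55704698] [152 191  50  32 894]
```

View pics/c0.png

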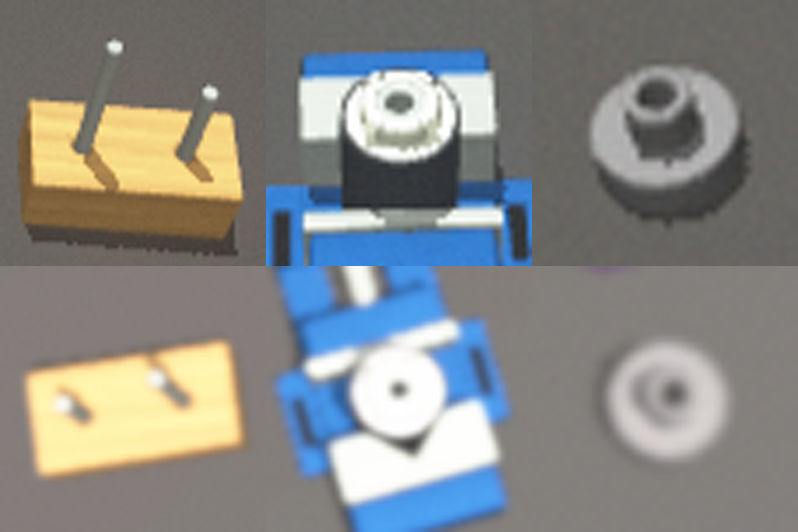

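```bash
python3 - <<'E'
from h import *
P=lambda u,v,r,X,Y:(u-r+(X+.5)*2*r/266-.5,v-r+(Y+.5)*2*r/266-.5)
for nm,a,b,z in [('long',P(372,218,38,115,46),P(176,205,30,157,114),.16),('short',P(372,218,38,210,92),P(176,205,30,64,138),.12),
 ('bore',P(246,200,28,133,102),P(274,195,28,133,124),.112),('cover',P(159,210,20,125,95),P(342,187,20,144,128),.038)]:
    p,e=tri(a,b);print(nm,p.round(4),round(e,4),'scene',onz('scene',*a,z).round(4),'top',onz('top',*b,z).round(4))
# stand top-face corners, top view
for X,Y in((26,110),(230,76),(242,178),(40,210)): print(onz('top',*P(176,205,30,X,Y),.05).round(4))
for X,Y in((30,100),(232,114),(242,198),(22,186)): print(onz('scene',*P(372,218,38,X,Y),.05).round(4))
# roller outer disc scene/top; cover skirt disc
print(onz('top',*P(342,187,20,135,134),.018),onz('scene',*P(159,210,20,135,128),.018))
E
```

```text
long [0.5228 0.2294 0.1573] 0.0026 scene [0.5248 0.2303 0.16  ] top [0.5224 0.2276 0.16  ]
short [0.5134 0.2984 0.1174] 0.0025 scene [0.5153 0.2991 0.12  ] top [0.513  0.2966 0.12  ]
bore [ 0.5471 -0.0397  0.1069] 0.0015 scene [ 0.5508 -0.0381  0.112 ] top [ 0.5465 -0.0403  0.112 ]
cover [ 0.5752 -0.259   0.0337] 0.0032 scene [ 0.5779 -0.2556  0.038 ] top [ 0.575  -0.2599  0.038 ]
[0.5423 0.3385 0.05  ]
[0.5635 0.1952 0.05  ]
[0.4914 0.1868 0.05  ]
[0.4718 0.3277 0.05  ]
[0.4949 0.1913 0.05  ]
[0.4745 0.3298 0.05  ]
[0.5434 0.3386 0.05  ]
[0.5677 0.1937 0.05  ]
[ 0.57540709 -0.25864088  0.018     ] [ 0.57825774 -0.25463075  0.018     ]
```

Views agree within about 3 mm: axle (0.524, 0.229), bore (0.5485, -0.039) and cover (0.5765, -0.257). Sizes and heights match the given ones. First move is over to the axle.

```bash
python3 -m jog '[[-0.0323,-0.0214,-0.002,0,0,0,0.087],[-0.0323,-0.0214,-0.002,0,0,0,0.087],[-0.0323,-0.0214,-0.002,0,0,0,0.087],[-0.0323,-0.0214,-0.002,0,0,0,0.087],[-0.0323,-0.0214,-0.002,0,0,0,0.087],[-0.0323,-0.0214,-0.002,0,0,0,0.087],[-0.0323,-0.0214,-0.002,0,0,0,0.087],[-0.0323,-0.0214,-0.002,0,0,0,0.087],[-0.0323,-0.0214,-0.002,0,0,0,0.087],[-0.0323,-0.0214,-0.002,0,0,0,0.087],[-0.0323,-0.0214,-0.002,0,0,0,0.087],[-0.0323,-0.0214,-0.002,0,0,0,0.087]]' 20
python3 -m jog '[[-0.0323,-0.0214,0,0,0,0,0.087],[-0.0323,-0.0214,0,0,0,0,0.087],[0,0,0,0,0,0.118,0.087],[0,0,0,0,0,0.118,0.087],[0,0,0,0,0,0.118,0.087],[0,0,0,0,0,0.118,0.087],[0,0,0,0,0,0.118,0.087],[0,0,0,0,0,0.118,0.087],[0,0,0,0,0,0.118,0.087],[0,0,0,0,0,0.118,0.087],[0,0,0,0,0,0.118,0.087],[0,0,0,0,0,0.118,0.087]]'
python3 -m jog '[[0,0,0,0,0,0,0.087],[0,0,0,0,0,0,0.087],[0,0,0,0,0,0,0.087]]'
```

```text
time_s: 1.1
tool_pos: [0.4718, 0.2863, 0.2098]
tool_rot: [-180.0, -0.0, 166.0]
force: [0.4, 0.9, -0.5]
grip_width: 0.0867
grasp_force: 0.0
time_s: 2.1
tool_pos: [0.5231, 0.2308, 0.2095]
tool_rot: [-180.0, 0.0, 98.1]
force: [0.0, 0.3, 0.2]
grip_width: 0.087
grasp_force: 0.0
time_s: 2.35
tool_pos: [0.5232, 0.2309, 0.2097]
tool_rot: [-180.0, 0.0, 98.6]
force: [-0.2, -0.5, -0.0]
grip_width: 0.0869
grasp_force: 0.0
```

```bash
python3 -m jog '[[-0.002,0,0.0209,0,0,0,0.087],[0,0,0.0209,0,0,0,0.087],[0,0,0.0209,0,0,0,0.087],[0,0,0.021,0,0,0,0.087],[0,0,0,0,0,0,0.087],[0,0,0,0,0,0,0.06],[0,0,0,0,0,0,0.04],[0,0,0,0,0,0,0.025],[0,0,0,0,0,0,0.015],[0,0,0,0,0,0,0],[0,0,0,0,0,0,0],[0,0,0,0,0,0,0]]' 45
python3 -m jog '[[0,0,0,0,0,0,0],[0,0,0,0,0,0,0],[0,0,0,0,0,0,0]]'
python3 - <<'E'
from h import *
S=env.read_camera('scene');T=env.read_camera('top')
cv2.imwrite('pics/s1.png',S);cv2.imwrite('pics/t1.png',T)
crops([(S,372,205,45),(T,176,200,40)],'pics/c1.png',s=390)
E
```

```text
time_s: 3.35
tool_pos: [0.5239, 0.2291, 0.1267]
tool_rot: [180.0, -0.0, 98.4]
force: [-0.5, 0.1, -0.3]
grip_width: 0.0486
grasp_force: 0.0
time_s: 3.6
tool_pos: [0.5237, 0.2289, 0.1263]
tool_rot: [180.0, -0.0, 98.4]
force: [0.9, -0.2, -0.1]
grip_width: 0.0283
grasp_force: 0.0
```

View pics/c1.png

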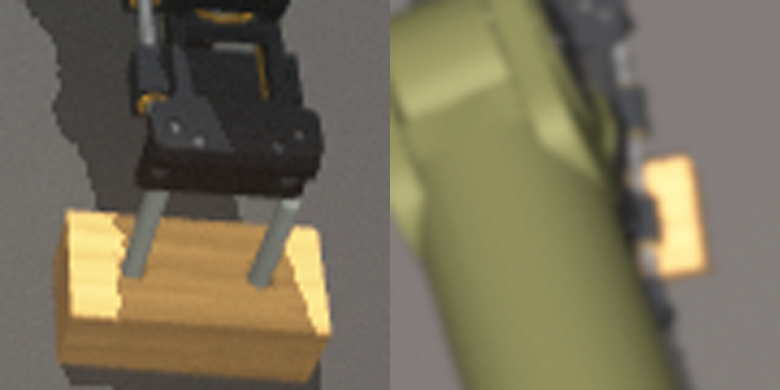

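The body hides the fingers; the axle still stands upright in its hole and the fingers are still closing.

```bash
python3 -m jog '[[0,0,0,0,0,0,0],[0,0,0,0,0,0,0],[0,0,0,0,0,0,0],[0,0,0,0,0,0,0],[0,0,0,0,0,0,0],[0,0,0,0,0,0,0]]'
```

```text
time_s: 4.2
tool_pos: [0.5238, 0.2289, 0.1263]
tool_rot: [180.0, -0.0, 98.4]
force: [-1.0, 0.5, -0.6]
grip_width: 0.0005
grasp_force: 0.0
```

```bash
python3 - <<'E'
from h import *
S=env.read_camera('scene');cv2.imwrite('pics/s2.png',S)
c=S.copy()
for z in(.16,.1263,.05):
    u=proj('scene',(.5238,.2289,z));print(z,u); cv2.circle(c,tuple(int(round(k)) for k in u),0,(0,0,255),-1)
crops([(c,366,205,35)],'pics/c2.png',s=560)
E
```

```text
0.16 [365.87897506 192.32583698]
0.1263 [362.87738856 201.48519831]
0.05 [356.60334238 220.63049228]
```

View pics/c2.png

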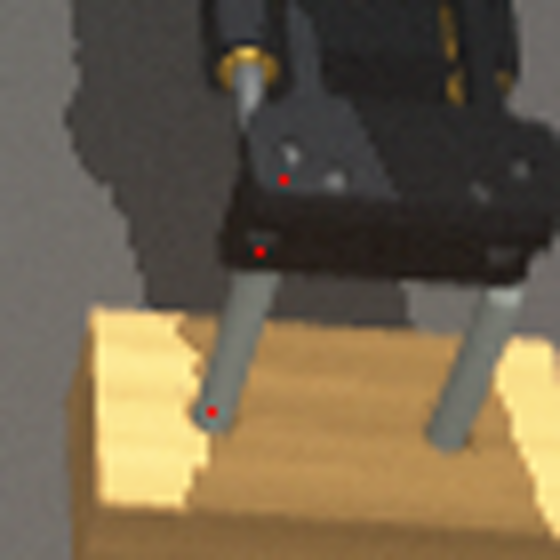

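```bash
python3 -m jog '[[0,0,-0.02,0,0,0,0],[0,0,-0.03,0,0,0,0],[0,0,-0.03,0,0,0,0],[0,0,-0.03,0,0,0,0],[0,0,-0.02,0,0,0,0],[0,0,0,0,0,0,0],[0,0,0,0,0,0,0]]'
python3 - <<'E'
from h import *
S=env.read_camera('scene');cv2.imwrite('pics/s3.png',S)
T=env.read_camera('top');cv2.imwrite('pics/t3.png',T)
p=env.get_obs()['tool_pos']
for I,n in((S,'scene'),(T,'top')):
    u=proj(n,p);print(n,u); cv2.circle(I,tuple(int(round(k)) for k in u),1,(0,0,255),-1)
crops([(S,372,185,60),(T,180,195,60)],'pics/c3.png',s=390)
E
```

```text
time_s: 4.83
tool_pos: [0.5245, 0.2292, 0.2575]
tool_rot: [179.9, -0.1, 98.4]
force: [0.5, 0.1, -0.0]
grip_width: 0.0004
grasp_force: 0.0
scene [375.17363233 163.5356496 ]
top [174.62553114 195.36337663]
```

View pics/c3.png

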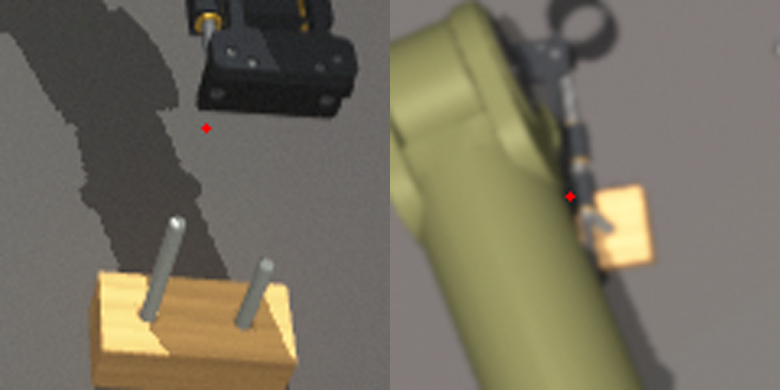

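```bash
python3 - <<'E'
from h import *
print(proj('scene',(0,0,0)),proj('top',(0,0,0)))
o=env.get_obs();p=o['tool_pos']
for dx in(-.095,.095):
  for dy in(-.0375,.0375):
    print(dx,dy,proj('scene',p+[dx,dy,.07]),proj('top',p+[dx,dy,.07]))
print(env.grip_point_offset,o['qpos'])
S=cv2.imread('pics/s3.png');cv2.imwrite('pics/s3c.png',cv2.resize(S[0:260,200:500],None,fx=2.3,fy=2.3,interpolation=cv2.INTER_CUBIC))
E
```

```text
[296.64015655  85.14947024] [263.78935039 376.47904306]
-0.095 -0.0375 [367.23808413 104.40341403] [184.09604999 228.34815491]
-0.095 0.0375 [403.99642184 110.23459397] [154.45513482 228.91119273]
0.095 -0.0375 [359.49892367 172.39565893] [184.46560663 154.77649873]
0.095 0.0375 [401.13877698 179.73903786] [155.48881627 155.37615221]
0.0187 [-46.53850229   7.36335374  22.56911389  89.20149248  -2.83017586
  84.10103933 -15.41237185]
```

View pics/s3c.png

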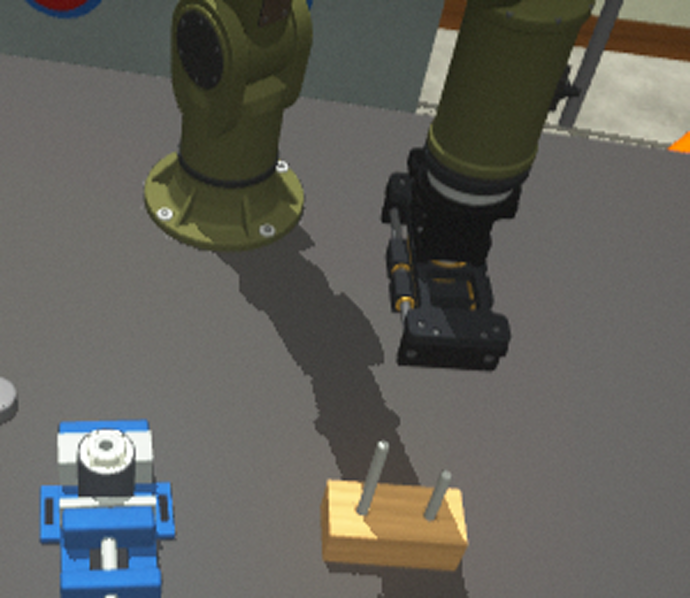

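The bar of the gripper sits about 17 px off from where the reported TCP says. I'll turn the hand a quarter turn and open it so the fingers can be seen.

```bash
python3 -m jog '[[0,0,0,0,0,-0.125,0.087],[0,0,0,0,0,-0.125,0.087],[0,0,0,0,0,-0.125,0.087],[0,0,0,0,0,-0.125,0.087],[0,0,0,0,0,-0.125,0.087],[0,0,0,0,0,-0.125,0.087],[0,0,0,0,0,-0.125,0.087],[0,0,0,0,0,-0.125,0.087],[0,0,0,0,0,-0.125,0.087],[0,0,0,0,0,-0.125,0.087],[0,0,0,0,0,-0.125,0.087],[0,0,0,0,0,-0.125,0.087]]'
python3 - <<'E'
from h import *
S=env.read_camera('scene');cv2.imwrite('pics/s4.png',S)
T=env.read_camera('top');cv2.imwrite('pics/t4.png',T)
o=env.get_obs();p=o['tool_pos'];print(p,o['qpos'])
for I,n in((S,'scene'),(T,'top')):
    u=proj(n,p);print(n,u); I[int(round(u[1])),int(round(u[0]))]=(0,0,255)
crops([(S,385,160,60),(T,180,190,60)],'pics/c4.png',s=395)
E
```

```text
time_s: 5.93
tool_pos: [0.5228, 0.2285, 0.2542]
tool_rot: [-179.9, -0.2, -175.3]
force: [1.0, -0.2, 0.2]
grip_width: 0.0726
grasp_force: 0.0
[0.52290294 0.22854949 0.25445973] [-41.81770184   7.32293937  17.2953317   89.06588099  -2.16747315
  84.11630853  69.96438537]
scene [375.02666233 163.62519984]
top [174.73437767 195.4812629 ]
```

View pics/c4.png

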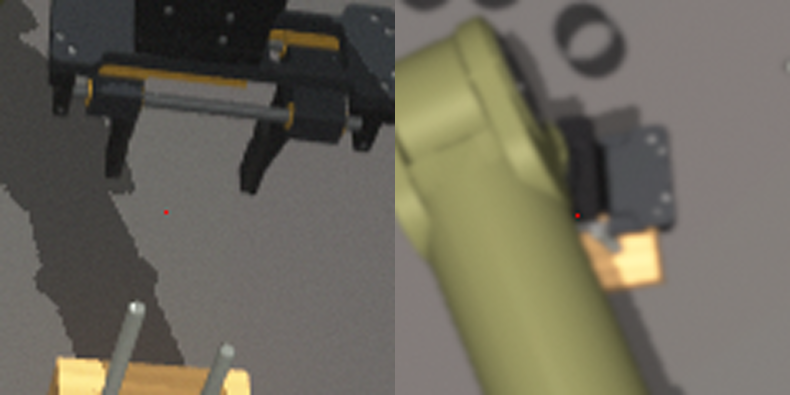

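The fingertips appear at crop (113,178) and (248,192), about 30 mm higher than the reported TCP (165,212). That explains the empty grasp, which closed just above the axle. I'll go back down about 30 mm lower, closing only once past the top.

```bash
python3 -m jog '[[0,0,0,0,0,0.125,0.087],[0,0,0,0,0,0.125,0.087],[0,0,0,0,0,0.125,0.087],[0,0,0,0,0,0.125,0.087],[0,0,0,0,0,0.125,0.087],[0,0,0,0,0,0.125,0.087],[0,0,0,0,0,0.125,0.087],[0,0,0,0,0,0.125,0.087],[0,0,0,0,0,0.125,0.087],[0,0,0,0,0,0.125,0.087],[0,0,0,0,0,0.125,0.087],[0,0,0,0,0,0.125,0.087]]'
python3 -m jog '[[0,0,0.025,0,0,0,0.087],[0,0,0.025,0,0,0,0.087],[0,0,0.025,0,0,0,0.087],[0,0,0.025,0,0,0,0.087],[0,0,0.025,0,0,0,0.087],[0,0,0.013,0,0,0,0.087],[0,0,0.012,0,0,0,0.087],[0,0,0.01,0,0,0,0.087],[0,0,0,0,0,0,0.087]]'
```

```text
time_s: 7.03
tool_pos: [0.5232, 0.2287, 0.2551]
tool_rot: [-179.9, 0.0, 97.8]
force: [0.4, -0.1, -0.5]
grip_width: 0.0872
grasp_force: 0.0
time_s: 7.78
tool_pos: [0.5223, 0.2283, 0.0939]
tool_rot: [-179.8, 0.1, 98.3]
force: [-0.3, 0.9, 0.5]
grip_width: 0.0867
grasp_force: 0.0
```

```bash
python3 -m jog '[[0,0,0,0,0,0,0],[0,0,0,0,0,0,0],[0,0,0,0,0,0,0],[0,0,0,0,0,0,0],[0,0,0,0,0,0,0],[0,0,0,0,0,0,0],[0,0,0,0,0,0,0],[0,0,0,0,0,0,0],[0,0,0,0,0,0,0],[0,0,0,0,0,0,0],[0,0,0,0,0,0,0],[0,0,0,0,0,0,0]]' 45
```

```text
time_s: 8.78
tool_pos: [0.5238, 0.2289, 0.0963]
tool_rot: [180.0, -0.0, 98.4]
force: [-0.6, -0.3, -0.6]
grip_width: 0.015
grasp_force: 0.0
```

```bash
python3 -m jog '[[0,0,0,0,0,0,0],[0,0,0,0,0,0,0],[0,0,0,0,0,0,0]]'
```

```text
time_s: 9.03
tool_pos: [0.5237, 0.2289, 0.0963]
tool_rot: [180.0, -0.0, 98.4]
force: [-0.5, 0.1, 0.3]
grip_width: 0.0102
grasp_force: 45.0
```

```bash
python3 -m jog '[[0,0,-0.005,0,0,0,0],[0,0,-0.01,0,0,0,0],[0,0,-0.015,0,0,0,0],[0,0,-0.02,0,0,0,0],[0,0,-0.02,0,0,0,0],[0,0,-0.02,0,0,0,0],[0,0,-0.02,0,0,0,0],[0,0,-0.02,0,0,0,0],[0,0,-0.01,0,0,0,0],[0,0,0,0,0,0,0],[0,0,0,0,0,0,0]]' 45
python3 -m jog '[[0,0,0,0,0,-0.125,0],[0,0,0,0,0,-0.125,0],[0,0,0,0,0,-0.125,0],[0,0,0,0,0,-0.125,0],[0,0,0,0,0,-0.125,0],[0,0,0,0,0,-0.125,0],[0,0,0,0,0,-0.125,0],[0,0,0,0,0,-0.125,0],[0,0,0,0,0,-0.125,0],[0,0,0,0,0,-0.125,0],[0,0,0,0,0,-0.125,0],[0,0,0,0,0,-0.07,0]]'
python3 - <<'E'
from h import *
S=env.read_camera('scene');cv2.imwrite('pics/s5.png',S)
T=env.read_camera('top');cv2.imwrite('pics/t5.png',T)
o=env.get_obs();p=o['tool_pos'];print(p,o['force'])
for I,n in((S,'scene'),(T,'top')):
    u=proj(n,p);print(n,u); I[int(round(u[1])),int(round(u[0]))]=(0,0,255)
crops([(S,380,175,50),(T,180,190,50)],'pics/c5.png',s=395)
E
```

```text
time_s: 9.95
tool_pos: [0.5238, 0.2289, 0.2364]
tool_rot: [180.0, -0.0, 98.4]
force: [-0.1, -0.9, -1.1]
grip_width: 0.0109
grasp_force: 45.0
time_s: 10.95
tool_pos: [0.5227, 0.2284, 0.2342]
tool_rot: [-179.9, -0.2, -178.5]
force: [-0.3, 0.3, -0.5]
grip_width: 0.0106
grasp_force: 45.0
[0.52283427 0.22844567 0.23437055] [ 0.63047121  0.3183769  -1.98345675]
scene [372.88867156 169.98315427]
top [176.11085421 196.55642046]
```

View pics/c5.png

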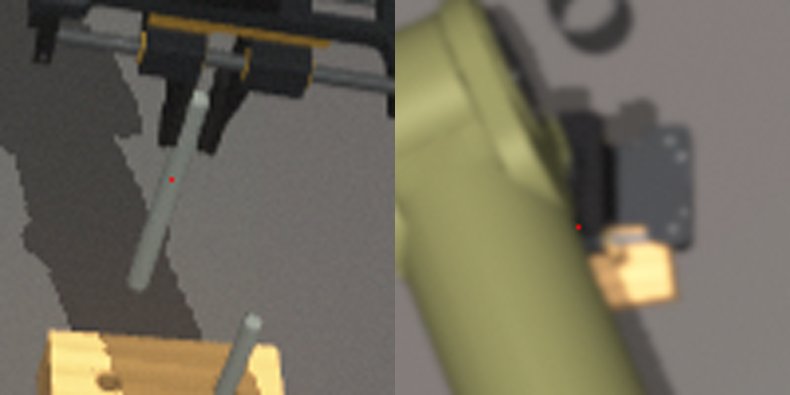

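The axle is held in front of the fingers, at the edge of the pads (fingertips near crop (163,150) and (208,153)), and the red TCP dot lies on the axle. So the real fingers sit behind and above the reported TCP; I'll quantify that.

```bash
python3 - <<'E'
from h import *
p=np.array([.5228,.2284,.2344])
print('axle top/foot pred',proj('scene',(.5228,.2284,.298)),proj('scene',(.5228,.2284,.143)),'seen (381.1,148.5) (364.2,197.7)')
for nm,uv,q in(('c5',(377.1,163.2),p),('c4',(379.8,156.2),np.array([.5228,.2285,.2544]))):
  for dx in(-.02,-.015,-.012,-.008,0):
    o,d=ray('scene',*uv);t=(q[0]+dx-o[0])/d[0];r=o+t*d-q;print(nm,dx,r.round(4))
E
```

```text
axle top/foot pred [379.72712955 148.98046579] [364.1569281  196.61881178] seen (381.1,148.5) (364.2,197.7)
c5 -0.02 [-0.02    0.0073  0.0012]
c5 -0.015 [-0.015   0.0064  0.0065]
c5 -0.012 [-0.012   0.0059  0.0096]
c5 -0.008 [-0.008   0.0052  0.0138]
c5 0 [0.     0.0039 0.0222]
c4 -0.02 [-0.02    0.0079  0.0032]
c4 -0.015 [-0.015   0.0071  0.0083]
c4 -0.012 [-0.012   0.0066  0.0114]
c4 -0.008 [-0.008   0.0059  0.0155]
c4 0 [0.     0.0045 0.0236]
```

```bash
python3 -m jog '[[0,0,0,0,0,0.125,0],[0,0,0,0,0,0.125,0],[0,0,0,0,0,0.125,0],[0,0,0,0,0,0.125,0],[0,0,0,0,0,0.125,0],[0,0,0,0,0,0.125,0],[0,0,0,0,0,0.125,0],[0,0,0,0,0,0.125,0],[0,0,0,0,0,0.125,0],[0,0,0,0,0,0.125,0],[0,0,0,0,0,0.125,0],[0,0,0,0,0,0.07,0]]' 45
python3 -m jog '[[0,0,0.015,0,0,0,0],[0,0,0.025,0,0,0,0],[0,0,0.025,0,0,0,0],[0,0,0.02,0,0,0,0],[0,0,0.005,0,0,0,0],[0,0,0.003,0,0,0,0],[0,0,0.003,0,0,0,0],[0,0,0.003,0,0,0,0],[0,0,0.003,0,0,0,0],[0,0,0,0,0,0,0],[0,0,0,0,0,0,0]]'
```

```text
time_s: 12.05
tool_pos: [0.5231, 0.2287, 0.235]
tool_rot: [-179.9, 0.0, 97.9]
force: [0.1, -0.2, -1.1]
grip_width: 0.0107
grasp_force: 45.0
time_s: 12.97
tool_pos: [0.5241, 0.2291, 0.1348]
tool_rot: [179.9, -0.0, 98.4]
force: [-0.2, -0.6, -1.5]
grip_width: 0.0107
grasp_force: 45.0
```

```bash
python3 -m jog '[[0,0,0.006,0,0,0,0],[0,0,0.006,0,0,0,0],[0,0,0.006,0,0,0,0],[0,0,0.006,0,0,0,0],[0,0,0.006,0,0,0,0],[0,0,0.005,0,0,0,0],[0,0,0.002,0,0,0,0],[0,0,0,0,0,0,0]]'
python3 -m jog '[[0,0,0,0,0,0,0.03],[0,0,0,0,0,0,0.04],[0,0,0,0,0,0,0.04],[0,0,0,0,0,0,0.04],[0,0,0,0,0,0,0.04],[0,0,0,0,0,0,0.04],[0,0,0,0,0,0,0.04],[-0.0065,-0.002,-0.011,0,0,0,0.04],[-0.006,-0.002,-0.01,0,0,0,0.04],[0,0,0,0,0,0,0.04],[0,0,0,0,0,0,0]]'
python3 -m jog '[[0,0,0,0,0,0,0],[0,0,0,0,0,0,0],[0,0,0,0,0,0,0],[0,0,0,0,0,0,0],[0,0,0,0,0,0,0],[0,0,0,0,0,0,0],[0,0,0,0,0,0,0],[0,0,0,0,0,0,0]]'
```

```text
time_s: 13.63
tool_pos: [0.5236, 0.2289, 0.0968]
tool_rot: [-180.0, 0.0, 98.4]
force: [-0.4, 0.1, -1.3]
grip_width: 0.0107
grasp_force: 45.0
time_s: 14.55
tool_pos: [0.5227, 0.2155, 0.1199]
tool_rot: [179.8, -0.1, 98.3]
force: [0.6, -0.3, -0.0]
grip_width: 0.0377
grasp_force: 0.0
time_s: 15.22
tool_pos: [0.5216, 0.2159, 0.1182]
tool_rot: [-180.0, 0.0, 98.4]
force: [-0.4, -0.7, -0.5]
grip_width: 0.0007
grasp_force: 0.1
```

Missed again, so the offset must have the opposite sign. The pads lie toward tool -x and about 35 mm higher, which also fits the first miss. I'll shift the other way.

```bash
python3 -m jog '[[0,0,0,0,0,0,0.06],[0,0,0,0,0,0,0.06],[0,0,0,0,0,0,0.06],[0,0,0,0,0,0,0.06],[0,0,0,0,0,0,0.06],[0,0,0,0,0,0,0.06],[0,0,0,0,0,0,0.06],[0.0125,0.002,0.011,0,0,0,0.06],[0.0125,0.002,0.012,0,0,0,0.06],[0,0,0,0,0,0,0.06],[0,0,0,0,0,0,0.03],[0,0,0,0,0,0,0]]'
python3 -m jog '[[0,0,0,0,0,0,0],[0,0,0,0,0,0,0],[0,0,0,0,0,0,0],[0,0,0,0,0,0,0],[0,0,0,0,0,0,0],[0,0,0,0,0,0,0],[0,0,0,0,0,0,0],[0,0,0,0,0,0,0]]' 30
```

```text
time_s: 16.22
tool_pos: [0.5216, 0.2414, 0.0946]
tool_rot: [-179.9, 0.1, 98.5]
force: [0.7, -0.5, -0.3]
grip_width: 0.0522
grasp_force: 0.0
time_s: 16.88
tool_pos: [0.522, 0.2413, 0.0954]
tool_rot: [180.0, -0.0, 98.4]
force: [0.2, -0.8, 0.8]
grip_width: 0.0077
grasp_force: 24.5
```

```bash
python3 -m jog '[[0,0,0,0,0,0,0],[0,0,0,0,0,0,0],[0,0,0,0,0,0,0]]' 30;  python3 - <<'E'
from h import *
S=env.read_camera('scene');cv2.imwrite('pics/s6.png',S)
T=env.read_camera('top');cv2.imwrite('pics/t6.png',T)
o=env.get_obs();print(o['grip_width'],o['grasp_force'],o['force'],o['wrist_torque'])
E
```

```text
time_s: 17.13
tool_pos: [0.522, 0.2413, 0.0954]
tool_rot: [180.0, -0.0, 98.4]
force: [-0.0, 0.5, 1.7]
grip_width: 0.0075
grasp_force: 24.5
0.007286633107270886 24.52871782398688 [-0.26738758 -0.149238    1.35615795] [-0.12990414  0.06885609 -0.00421823]
```

```bash
python3 -m jog '[[0,0,0,0,0,0,0.087],[0,0,0,0,0,0,0.087],[0,0,0,0,0,0,0.087],[0,0,0,0,0,0,0.087],[0,0,0,0,0,0,0.087],[0,0,-0.03,0,0,0,0.087],[-0.0125,0,-0.03,0,0,0,0.087],[0,0,-0.03,0,0,0,0.087],[0,0,-0.03,0,0,0.11,0.087],[0,0,-0.03,0,0,0.11,0.087],[0,0,-0.01,0,0,0.11,0.087],[0,0,0,0,0,0.11,0.087]]' 
python3 -m jog '[[0,0,0,0,0,0.119,0.087],[0,0,0,0,0,0.119,0.087],[0,0,0,0,0,0.119,0.087],[0,0,0,0,0,0.119,0.087],[0,0,0,0,0,0.119,0.087],[0,0,0,0,0,0.119,0.087],[0,0,0,0,0,0.119,0.087],[0,0,0,0,0,0.119,0.087],[0,0,0,0,0,0.119,0.087],[0,0,0,0,0,0.119,0.087],[0,0,0,0,0,0,0.087],[0,0,0,0,0,0,0.087]]'
python3 - <<'E'
from h import *
S7=env.read_camera('scene');cv2.imwrite('pics/s7.png',S7)
o=env.get_obs();p=o['tool_pos'];print(p,o['tool_rot'],o['qpos'])
S4=cv2.imread('pics/s4.png')
L=[]
for I,q in((S4,np.array([.5228,.2285,.2544])),(S7,p)):
    u=proj('scene',q);print(u); I[int(round(u[1])),int(round(u[0]))]=(0,0,255);L.append((I,385,160,50))
crops(L,'pics/c7.png',s=398)
E
```

```text
time_s: 18.23
tool_pos: [0.5256, 0.2296, 0.2594]
tool_rot: [179.7, -0.3, 72.9]
force: [-0.3, -0.8, 0.0]
grip_width: 0.0796
grasp_force: 0.0
time_s: 19.23
tool_pos: [0.5236, 0.2289, 0.2552]
tool_rot: [-180.0, 0.0, 5.2]
force: [0.5, 0.1, -0.5]
grip_width: 0.087
grasp_force: 0.0
[0.52367552 0.22897526 0.25523557] [-1.79996012e+02  1.46982533e-03  5.22356185e+00] [ -52.08967161    7.52534174   28.81766932   89.38521959   -3.64345066
   84.02475195 -107.8774766 ]
[374.99934191 163.60380327]
[375.2933017  163.68457452]
```

View pics/c7.png

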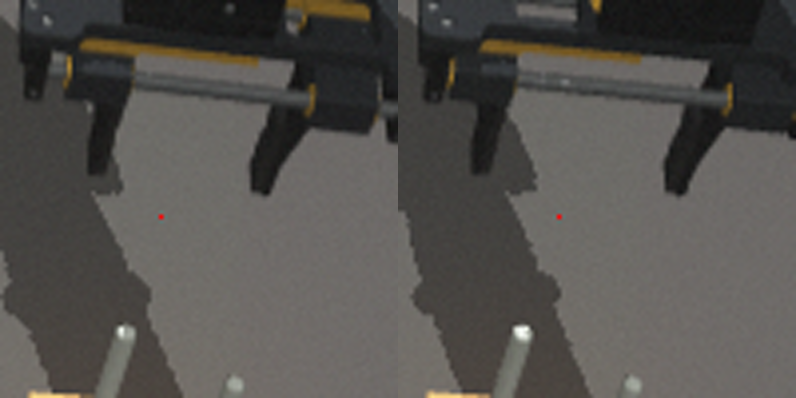

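Two half-turn views put the tip midpoint at the same spot, about (+4.6, -8.8) px from the reported TCP. So there is no lateral tool offset; the real fingers are about 24 mm above the reported TCP. That fits the good grasp at z=0.096 and the miss at 0.126. I'll regrasp here at z about 0.10.

```bash
python3 -m jog '[[0,0,0.02,0,0,0,0.05],[0,0,0.02,0,0,0,0.05],[0,0,0.015,0,0,0,0.05],[0,0,0,0,0,0,0.05],[0,0,0.025,0,0,0,0.05],[0,0,0.025,0,0,0,0.05],[0,0,0.025,0,0,0,0.05],[0,0,0.025,0,0,0,0.03],[0,0,0,0,0,0,0],[0,0,0,0,0,0,0],[0,0,0,0,0,0,0],[0,0,0,0,0,0,0]]' 45
python3 -m jog '[[0,0,0,0,0,0,0],[0,0,0,0,0,0,0],[0,0,0,0,0,0,0],[0,0,0,0,0,0,0],[0,0,0,0,0,0,0]]'
```

```text
time_s: 20.28
tool_pos: [0.5254, 0.2297, 0.1027]
tool_rot: [-179.9, -0.2, 5.1]
force: [-0.2, 0.0, -0.4]
grip_width: 0.0246
grasp_force: 0.0
time_s: 20.7
tool_pos: [0.5248, 0.2294, 0.1017]
tool_rot: [-179.9, -0.1, 5.0]
force: [1.5, 0.3, 6.1]
grip_width: 0.0107
grasp_force: 45.0
```

```bash
python3 -m jog '[[0,0,0,0,0,0,0],[0,0,0,0,0,0,0]]' 45; python3 -m jog '[[0,0,-0.005,0,0,0,0],[0,0,-0.005,0,0,0,0],[0,0,-0.01,0,0,0,0],[0,0,0,0,0,0,0]]'
```

```text
time_s: 20.87
tool_pos: [0.5248, 0.2295, 0.1017]
tool_rot: [-179.9, -0.1, 5.0]
force: [0.3, 0.0, 5.6]
grip_width: 0.0107
grasp_force: 45.0
time_s: 21.2
tool_pos: [0.5247, 0.2293, 0.1222]
tool_rot: [-179.9, -0.1, 5.0]
force: [-0.2, -0.4, -1.3]
grip_width: 0.0105
grasp_force: 45.0
```

```bash
python3 -m jog '[[0,0,-0.02,0,0,0,0],[0,0,-0.025,0,0,0,0],[0,0,-0.025,0,0,0,0],[0,0,-0.025,0,0,0,0],[0,0,-0.015,0,0,0,0],[0,0,0,0,0,0,0],[0,0,0,0,0,0,0],[0,0,0,0,0,0,0]]' 45
cat > axl.py <<'E'
from h import *
import sys
def axle(fn=None,du=12):
    S=env.read_camera('scene') ;cv2.imwrite(fn,S)
    o=env.get_obs();p=o['tool_pos'];print(p.round(4),o['tool_rot'].round(2),o['force'].round(1))
    g=S.astype(int).min(2)
    f=p-[0,0,.0967]
    for z in(.01,.02,.03,.04,.05,.06):
        u,v=proj('scene',f+[0,0,z]);v=int(round(v))
        c,_=proj('scene',f+[0,0,z]);r=g[v,int(c)-du:int(c)+du+1]
        print(z,round(u,1),v,r.tolist())
    u,v=proj('scene',f);print('foot',u,v);u=int(round(u));v=int(round(v))
    print(g[v-6:v+7,u-6:u+7])
if __name__=='__main__':axle(sys.argv[1])
E
python3 axl.py pics/s8.png
```

```text
time_s: 21.87
tool_pos: [0.5229, 0.2285, 0.2288]
tool_rot: [179.9, 0.1, 5.0]
force: [-0.1, -0.9, -2.0]
grip_width: 0.0107
grasp_force: 45.0
[0.5227 0.2285 0.2284] [1.7992e+02 1.6000e-01 5.0400e+00] [ 0.1 -0.1 -2.7]
0.01 364.1 197 [66, 63, 63, 64, 65, 65, 65, 64, 64, 75, 95, 106, 109, 114, 111, 92, 68, 63, 63, 64, 65, 62, 63, 64, 62]
0.02 365.0 194 [64, 64, 66, 63, 65, 64, 64, 64, 59, 62, 74, 94, 105, 110, 116, 109, 94, 65, 65, 62, 63, 65, 63, 66, 65]
0.03 365.9 191 [63, 62, 64, 64, 63, 66, 60, 62, 63, 63, 73, 97, 101, 110, 111, 107, 90, 65, 62, 64, 65, 64, 65, 102, 104]
0.04 366.8 189 [61, 64, 64, 64, 63, 65, 63, 65, 65, 64, 89, 102, 107, 112, 112, 106, 75, 63, 65, 64, 63, 106, 104, 106, 104]
0.05 367.7 186 [65, 63, 65, 63, 65, 63, 62, 63, 60, 66, 87, 99, 108, 114, 115, 106, 77, 61, 63, 67, 93, 105, 104, 103, 101]
0.06 368.7 183 [64, 63, 63, 65, 65, 64, 63, 64, 65, 66, 86, 102, 106, 112, 114, 106, 72, 61, 63, 65, 105, 103, 103, 103, 100]
foot 363.2114786231239 199.63703870126687
[[ 64  64  64  59  62  74  94 105 110 116 109  94  65]
 [ 62  65  63  65  69  82  99 106 109 111 106  74  65]
 [ 62  65  63  65  61  84 101 110 113 110 104  65  64]
 [ 65  65  64  64  75  95 106 109 114 111  92  68  63]
 [ 61  64  66  66  74  99 107 111 110 107  73  65  65]
 [ 68  63  67  65  81 102 108 110 109  94  65  64  63]
 [ 63  66  65  63  69  97 110 112 109  85  65  63  62]
 [ 63  65  63  64  65  75  84  95  92  67  64  62  65]
 [ 65  64  62  65  65  64  65  72  69  65  65  62  66]
 [ 64  64  63  62  64  63  64  65  62  64  62  65  63]
 [ 64  66  67  66  65  64  63  61  65  63  64  64  63]
 [ 62  66  65  62  65  62  63  64  64  60  65  63  62]
 [ 62  65  63  65  63  64  62  65  65  67  63  65  64]]
```

```bash
python3 -m jog '[[0,0.015,0,0,0,0,0],[0,0.03,0,0,0,0,0],[0,0.03,0,0,0,0,0],[0,0.03,0,0,0,0,0],[0,0.03,0,0,0,0,0],[0,0.03,0,0,0,0,0],[0,0.03,0,0,0,0,0],[0,0.03,0,0,0,0,0],[0,0.03,0,0,0,0,0],[0.0014,0.0142,0,0,0,0,0],[0,0,0,0,0,0,0],[0,0,0,0,0,0,0]]' 45
python3 -m jog '[[0,0,0,0,0,0,0],[0,0,0,0,0,0,0]]'
python3 axl.py pics/s9.png
```

```text
time_s: 22.92
tool_pos: [0.5479, -0.0411, 0.2295]
tool_rot: [-180.0, 0.1, 4.8]
force: [0.3, 0.7, -1.6]
grip_width: 0.0106
grasp_force: 45.0
time_s: 23.08
tool_pos: [0.5484, -0.0377, 0.2297]
tool_rot: [-180.0, 0.1, 5.2]
force: [0.0, 0.2, -1.6]
grip_width: 0.0106
grasp_force: 45.0
[ 0.5485 -0.0377  0.2299] [-1.7997e+02  4.0000e-02  5.1700e+00] [ 0.6 -0.5 -1.8]
0.01 246.0 184 [63, 62, 63, 66, 62, 61, 61, 64, 62, 62, 114, 115, 115, 115, 107, 69, 64, 65, 61, 59, 62, 60, 62, 64, 61]
0.02 246.0 181 [114, 111, 112, 113, 114, 111, 112, 111, 110, 113, 114, 115, 118, 115, 109, 99, 113, 112, 109, 114, 111, 113, 112, 110, 108]
0.03 246.0 178 [114, 111, 111, 113, 110, 113, 110, 109, 110, 112, 119, 117, 119, 114, 109, 100, 113, 111, 113, 110, 112, 113, 113, 109, 108]
0.04 246.0 175 [113, 110, 112, 115, 110, 111, 112, 112, 113, 110, 109, 117, 121, 115, 109, 100, 113, 114, 114, 112, 110, 113, 110, 108, 109]
0.05 246.1 172 [110, 108, 109, 112, 112, 111, 112, 109, 112, 106, 110, 118, 122, 113, 109, 102, 111, 112, 109, 113, 111, 113, 113, 113, 110]
0.06 246.1 170 [111, 107, 112, 109, 109, 111, 113, 108, 110, 111, 108, 121, 117, 114, 108, 102, 109, 109, 108, 110, 111, 108, 110, 109, 113]
foot 246.02012076411535 186.64815608161877
[[112 111 110 113 114 115 118 115 109  99 113 112 109]
 [112 113 109 102 117 118 116 116 109 100 105  94  92]
 [ 78  77  80  76 114 117 118 116 108  80  73  69  70]
 [ 61  64  62  62 114 115 115 115 107  69  64  65  61]
 [ 66  63  63  64 112 116 119 116 107  72  63  63  64]
 [ 62  64  80  79 116 118 118 113 107  86  71  61  63]
 [177 234 158 233 197 119 119 117 113 235 250 231  91]
 [251 231 181 253 251 206 163 165 249 253 234 246 250]
 [250 251 251 243 241 241 238 239 233 243 251 233 210]
 [253 249 241 240 244 247 249 250 244 244 244 252 250]
 [253 221 240 241 201 179 187 202 235 249 244 240 253]
 [254 236 241 190 129 119 121 127 159 245 244 247 254]
 [254 241 240 132 111 119 121 119 118 214 243 251 254]]
```

```bash
python3 -m jog '[[0.0004,0.0009,0.008,0,0,0,0],[0,0,0.007,0,0,0,0],[0,0,0.004,0,0,0,0],[0,0,0.003,0,0,0,0],[0,0,0.002,0,0,0,0],[0,0,0.002,0,0,0,0],[0,0,0,0,0,0,0]]' 45
```

```text
time_s: 23.72
tool_pos: [0.5491, -0.0399, 0.2039]
tool_rot: [-180.0, 0.0, 5.0]
force: [-0.8, -0.2, -1.2]
grip_width: 0.0106
grasp_force: 45.0
```

```bash
python3 -m jog '[[0,0,0.003,0,0,0,0],[0,0,0.003,0,0,0,0],[0,0,0.004,0,0,0,0],[0,0,0,0,0,0,0]]' 45
```

```text
time_s: 24.05
tool_pos: [0.5487, -0.0399, 0.1934]
tool_rot: [-180.0, 0.1, 5.0]
force: [0.4, 0.1, -1.3]
grip_width: 0.0107
grasp_force: 45.0
```

```bash
python3 -m jog '[[0,0,0.008,0,0,0,0],[0,0,0.01,0,0,0,0],[0,0,0.01,0,0,0,0],[0,0,0.01,0,0,0,0],[0,0,0.01,0,0,0,0],[0,0,0.01,0,0,0,0],[0,0,0,0,0,0,0]]' 45
python3 -m jog '[[0,0,0.008,0,0,0,0],[0,0,0.008,0,0,0,0],[0,0,0.008,0,0,0,0],[0,0,0.005,0,0,0,0],[0,0,0,0,0,0,0],[0,0,0,0,0,0,0]]' 45
```

```text
time_s: 24.63
tool_pos: [0.5478, -0.0398, 0.1336]
tool_rot: [180.0, 0.2, 5.0]
force: [0.5, 0.3, -2.4]
grip_width: 0.0106
grasp_force: 45.0
time_s: 25.13
tool_pos: [0.549, -0.0399, 0.1069]
tool_rot: [-180.0, 0.0, 5.0]
force: [-0.5, 1.4, -1.8]
grip_width: 0.0109
grasp_force: 45.0
```

```bash
python3 -m jog '[[0,0,0.004,0,0,0,0],[0,0,0.003,0,0,0,0],[0,0,0,0,0,0,0],[0,0,0,0,0,0,0.03],[0,0,0,0,0,0,0.04],[0,0,0,0,0,0,0.04],[0,0,0,0,0,0,0.04],[0,0,0,0,0,0,0.04],[0,0,0,0,0,0,0.04],[0,0,0,0,0,0,0.04]]' 45
python3 axl.py pics/s10.png | head -1
python3 -m jog '[[0,0,-0.02,0,0,0,0.05],[0,0,-0.03,0,0,0,0.05],[0,0,-0.03,0,0,0,0.05],[0,0,-0.02,0,0,0,0.05],[0,0,0,0,0,0,0.05]]'
python3 - <<'E'
from h import *
S=env.read_camera('scene');cv2.imwrite('pics/s11.png',S)
g=S.astype(int).min(2)
print(proj('scene',(.549,-.039,.155)),proj('scene',(.549,-.039,.112)),proj('scene',(.549,-.039,.160)))
print(g[172:200,238:256])
E
```

```text
time_s: 25.97
tool_pos: [0.5493, -0.04, 0.1004]
tool_rot: [-180.0, -0.0, 5.0]
force: [0.3, 0.4, 0.4]
grip_width: 0.039
grasp_force: 0.0
[ 0.5493 -0.04    0.1004] [-1.80e+02 -1.00e-02  5.03e+00] [ 0.1 -0.6  0.5]
time_s: 26.43
tool_pos: [0.5522, -0.0403, 0.2051]
tool_rot: [-180.0, -0.5, 5.0]
force: [0.6, 0.4, -0.3]
grip_width: 0.0493
grasp_force: 0.0
[245.40383629 180.65202752] [245.39386778 192.39686219] [245.4050368  179.23758607]
[[111 112 111 110 109 109 111 111 109 110 111 108 114 110 111 110 113 110]
 [113 110 109 109 111 107 111 113 110 109 112 106 112 110 111 108 110 111]
 [111 109 112 111 110 110 111 110 112 111 108 110 112 111 110 112 113 107]
 [110 111 111 112 109 110 110 109 111 112 112 110 112 110 109 111 112 112]
 [110 111 111 113 110 111 111 112 111 112 106 114 111 110 112 110 112 113]
 [110 112 110 108 111 111 112 112 110 112 110 110 113 114 112 114 108 112]
 [110 110 113 109 109 110 113 111 111 111 112 110 113 113 110 111 112 111]
 [111 111 114 112 112 112 112 109 170 140 113 110 111 112 112 111 112 110]
 [112 111 113 112 111 112 120 228 234 229 186 113 112 112 112 111
[... 735 characters left out ...]
243 252 250 220 250 206]
 [242 254 253 220 239 241 112 118 121 116 117 230 244 240 254 247 238 251]
 [243 254 254 236 241 192 111 117 121 116 113 224 244 248 254 253 190 253]
 [248 254 254 242 241 132 112 120 120 115 112 195 243 251 254 253 201 254]
 [235 254 254 236 240 144 110 119 121 115 111 168 200 252 254 252 180 254]
 [208 252 254 252 246 230 199 144 112 131 154 164 179 254 254 245 158 254]
 [175 246 254 254 253 249 243 231 147 155 175 175 194 254 251 230 151 254]
 [162 230 246 254 250 253 253 252 250 188 187 191 210 251 210 202 174 254]
 [228 222 228 233 226 253 253 254 254 251 243 188 204 208 189 194 196 254]
 [243 224 221 173 177 221 229 225 235 231 217 172 164 149 195 197 251 254]]
```

The axle stands on the bench: its top is at (246.2, 180.8), against (245.4, 180.7) predicted for z=0.155. Next is the cover.

```bash
python3 -m jog '[[0.001,0.015,0,0,0,0,0.05],[0.001,0.029,0,0,0,0,0.05],[0.001,0.03,0,0,0,0,0.05],[0.001,0.03,0,0,0,0,0.05],[0.001,0.03,0,0,0,0,0.05],[0.001,0.03,0,0,0,0,0.05],[0.001,0.03,0,0,0,0,0.05],[0.0012,0.0253,0,0,0,0,0.05],[0,0,0.02,0,0,0,0.05],[0,0,0.03,0,0,0,0.05],[0,0,0.02,0,0,0,0.05],[0,0,0,0,0,0,0.05]]' 30
python3 -m jog '[[0,0,0.03,0,0,0,0.05],[0,0,0.03,0,0,0,0.05],[0,0,0.02,0,0,0,0.05],[0,0,0.01,0,0,0,0.05],[0,0,0,0,0,0,0.05],[0,0,0,0,0,0,0.05]]'
python3 - <<'E'
from h import *
S=env.read_camera('scene');cv2.imwrite('pics/s12.png',S)
g=S.astype(int).min(2);p=env.get_obs()['tool_pos'];print(p)
for z in(0,.024): print(proj('scene',p+[0,0,z]))
print(proj('scene',(.5766,-.2577,.038)))
np.set_printoptions(linewidth=250)
print(g[176:220,138:182:1])
E
```

```text
time_s: 27.48
tool_pos: [0.5728, -0.2559, 0.124]
tool_rot: [-179.8, 0.5, 5.0]
force: [-0.6, 1.1, -0.1]
grip_width: 0.0502
grasp_force: 0.0
time_s: 27.98
tool_pos: [0.577, -0.2579, 0.041]
tool_rot: [180.0, -0.0, 5.0]
force: [0.2, -0.3, 0.1]
grip_width: 0.0499
grasp_force: 0.0
[ 0.57765981 -0.25830887  0.04183018]
[156.14678217 202.66265187]
[154.67490322 196.73307044]
[156.75897941 203.30229264]
[[ 21  20  55 ...  43  64  62]
 [ 13  19  36 ...  40  68  64]
 [ 16  22  32 ...  42  47  49]
 ...
 [ 63  62  64 ... 108 110  79]
 [ 63  64  62 ... 108  80  66]
 [ 65  64  63 ...  75  66  64]]
```

```bash
python3 - <<'E'
from h import *
g=cv2.imread('pics/s12.png').astype(int).min(2)
for v in range(174,224): print(v,''.join('%#+. '[min(4,int(x)//32)] if x<160 else 'O' for x in g[v,130:186]))
E
```

```text
174 ######%####%#%#%#%%%#%###%##%###%#####################++
175 ###%%#%%%#########%#####%###############################
176 ##%%%%%%%%#..+++###########+####%#%##%############+#####
177 ##%%%%%%%%##+......++++++#+..#####################++####
178 #####%%%%%###...............+###########################
179 +##++++#++###+..+...........+#############%#############
180 ###+..+++++++++++++++++.++..#############%%%############
181 ###+++++++++++++++++++++++++###############+############
182 ############+++++++++++++++##############%#++##########%
183 #%%#%%%%%#%###+++++++++++++###############+++++++%%%%##%
184 %#%.#%%%%%%%%%+.......+++++##############++++++++%%%%%%#
185 +##.+%%%%%%%%%#............+##############+++++++#%%%%%#
186 .....#%%%%%%%%#............+%#%###########+++++++#%%%###
187 #+....#%%%%%%%%.............##############......+#%%%##+
188 %%#...+%%%%%%%%+............+############+.......+%%%%#.
189 %%%%...#%%%%%%%#................%%%%%#%##.........%%%%#.
190 %%%%+...%%%%%%%#................#%%%%%%#+.........%##%+.
191 %%%%%+..#%%%%%%+................+%%%%%%#..........###%..
19
[... 1249 characters left out ...]
++++.... . .+#+..............
213 .....++++........++..................++##+..............
214 ....+#++#+++....++++......OOO.OOOOO..++++...............
215 ....+#+#++#+++++++#+......   .   OO.++++++..............
216 ...+++#+#++++#+####+++.............++++++...............
217 ...#######++##+.+##+++++.......++++++++++..........+++++
218 ..+#+#++#+#+++#++++++++++++++++++++++++#++++++....++++++
219 ..##+++#++#++#++#+#+++++++++++++++++++++++++++++++++++++
220 ..#+##++##++#+#+#+++++++++++++++++++#+..+#++#+##++#+++++
221 ..#+##++##++#++++++++++++++++++++++#+......+#++++.+++##+
222 .+#++#++#+###+###+++++##+++++++++##+#++++++#++++++++++++
223 .+##+##++#+##+#+++++++++#+#+++###++++++++#++++#++#++++++
```

```bash
python3 -m jog '[[0,-0.002,0.012,0,0,0,0.05],[0,0,0.012,0,0,0,0.05],[0,0,0.008,0,0,0,0.05],[0,0,0.003,0,0,0,0.05],[0,0,0,0,0,0,0.05],[0,0,0,0,0,0,0.05]]'
python3 -m jog '[[0,0,0.003,0,0,0,0.05],[0,0,0.002,0,0,0,0.05],[0,0,0,0,0,0,0.05]]'
```

```text
time_s: 28.53
tool_pos: [0.5763, -0.2558, 0.005]
tool_rot: [-180.0, 0.0, 5.0]
force: [0.5, -0.2, -0.5]
grip_width: 0.05
grasp_force: 0.0
time_s: 28.78
tool_pos: [0.5763, -0.2557, 0.0]
tool_rot: [-180.0, 0.0, 5.0]
force: [0.2, -0.1, 0.4]
grip_width: 0.05
grasp_force: 0.0
```

```bash
python3 -m jog '[[0,0,0.002,0,0,0,0.05],[0,0,0.001,0,0,0,0.05],[0,0,0,0,0,0,0.05]]'
python3 -m jog '[[0,0,0.001,0,0,0,0.05],[0,0,0.001,0,0,0,0.05],[0,0,0,0,0,0,0.05]]'
```

```text
time_s: 29.03
tool_pos: [0.5763, -0.2556, -0.003]
tool_rot: [-180.0, 0.0, 5.0]
force: [0.0, 0.6, -0.6]
grip_width: 0.0502
grasp_force: 0.0
time_s: 29.28
tool_pos: [0.5764, -0.2556, -0.0049]
tool_rot: [-180.0, 0.0, 5.0]
force: [0.4, -0.1, -0.8]
grip_width: 0.0501
grasp_force: 0.0
```

```bash
python3 -m jog '[[0,0,0,0,0,0,0],[0,0,0,0,0,0,0],[0,0,0,0,0,0,0],[0,0,0,0,0,0,0],[0,0,0,0,0,0,0],[0,0,0,0,0,0,0]]' 35
```

```text
time_s: 29.78
tool_pos: [0.5765, -0.2557, -0.0047]
tool_rot: [-180.0, -0.0, 5.0]
force: [-0.0, -0.6, 0.9]
grip_width: 0.0236
grasp_force: 35.0
```

```bash
python3 -m jog '[[0,0,-0.005,0,0,0,0],[0,0,-0.015,0,0,0,0],[0,0,-0.03,0,0,0,0],[0,0,-0.03,0,0,0,0],[0,0,-0.03,0,0,0,0],[0,0,-0.03,0,0,0,0],[0,0,-0.03,0,0,0,0],[0,0,-0.01,0,0,0,0],[0,0,0,0,0,0,0],[0,0,0,0,0,0,0],[0,0,0,0,0,0,0]]' 55
python3 - <<'E'
from h import *
S=env.read_camera('scene');cv2.imwrite('pics/s13.png',S)
g=S.astype(int).min(2);p=env.get_obs()['tool_pos'];print(p)
b=p+[0,0,.0047]   # cover lower edge centre
for z in(0,.018,.038): print(z,proj('scene',b+[0,0,z]))
u,v=[int(k) for k in proj('scene',b+[0,0,.018])]
for r in range(v-22,v+26): print(r,''.join('%#+. '[min(4,int(x)//32)] if x<160 else 'O' for x in g[r,u-26:u+27]))
print(u-26)
E
```

```text
time_s: 30.7
tool_pos: [0.5755, -0.255, 0.1736]
tool_rot: [-179.9, 0.1, 5.0]
force: [-0.2, 0.6, -1.6]
grip_width: 0.0229
grasp_force: 55.0
[ 0.57535622 -0.25496271  0.17327169]
0 [148.88050579 165.71624186]
0.018 [147.56991828 160.33189408]
0.038 [146.07118463 154.17457678]
138 ###%%%#++++++++++++++################%%#......#%#%#%#
139 %%%%%%#++++++++++++++######%##########%+.......++###%
140 %%%%%%#########++++++################++++++++..+..++%
141 %%%%%%%%%%%%%#########%%%%%#%##%#####+++++++++++++++%
142 %%%%%%%%%%%%%%%#%%%++#%%%%%%%%#%#%%##+++++++++++++++%
143 %%%%%%%##%%%%%%%%%%+..%%%%%%%%%%%%%###+###++++++++++#
144 +++++##+.%%%%%%%%%%#..%%%%%%%%%%%%%###.+.++++##+###+#
145 ......+..#%%%%%%%%%#..#%%%%%%%%%%%%%%+.......+....++#
146 .........+%%%%%%%%%%+.+####%%%%%#%%%#...............+
147 ..........#%%%%%%%%%#....++%%%%%%%%#+................
148 ...........#%%%%%%%%%......%%%%%%%%+.................
149 ...........+%%%%%%%%%+.....#%%%%%%%+.................
150 ............#%%%%%%%%+.....+%%%%%%%#.................
151 .............%%%%%%%%#......%%%%%%%#.................
152 .........
[... 1262 characters left out ...]

174 ....................++++++++++++++...................
175 .......................++++++++......................
176 .....................................................
177 .....................................................
178 .....................................................
179 .....................................................
180 .....................................................
181 .....................................................
182 .....................................................
183 .....................................................
184 .....................................................
185 .....................................................
121
```

```bash
python3 -m jog '[[-0.001,-0.0123,0,0,0,0,0],[-0.001,-0.025,0,0,0,0,0],[-0.001,-0.03,0,0,0,0,0],[-0.001,-0.03,0,0,0,0,0],[-0.001,-0.03,0,0,0,0,0],[-0.001,-0.03,0,0,0,0,0],[-0.001,-0.03,0,0,0,0,0],[-0.001,-0.02,0,0,0,0,0],[-0.0006,-0.01,0,0,0,0,0],[0,0,0,0,0,0,0],[0,0,0,0,0,0,0],[0,0,0,0,0,0,0]]' 55
python3 -m jog '[[0,0,0,0,0,0,0],[0,0,0,0,0,0,0]]'
cat > cov.py <<'E'
from h import *
S=env.read_camera('scene');cv2.imwrite('pics/s14.png',S)
g=S.astype(int).min(2);p=env.get_obs()['tool_pos'];print(p)
b=p+[0,0,.0047]
for z in(0,.018,.038): print(z,proj('scene',b+[0,0,z]))
u,v=[int(k) for k in proj('scene',b+[0,0,.03])]
for r in range(v-16,v+26): print(r,''.join('%#+. '[min(4,int(x)//32)] if x<160 else 'O' for x in g[r,u-26:u+27]))
print(u-26)
print(proj('scene',(.549,-.0399,.155)))
E
python3 cov.py
```

```text
time_s: 31.75
tool_pos: [0.5486, -0.0424, 0.1749]
tool_rot: [179.9, 0.0, 4.9]
force: [0.2, -0.6, 0.4]
grip_width: 0.023
grasp_force: 55.0
time_s: 31.92
tool_pos: [0.5488, -0.0419, 0.1752]
tool_rot: [180.0, 0.0, 4.9]
force: [-0.3, -0.4, -0.7]
grip_width: 0.023
grasp_force: 55.0
[ 0.54883778 -0.04157106  0.17521786]
0 [244.29782923 173.23734397]
0.018 [244.2870418  167.89751871]
0.038 [244.27470184 161.78918531]
148 .+#####################+++++++++###############++++++
149 ..###############%%###+++++#++#################++++++
150 ..##############%%####.....+...################++++++
151 ..+++###########%%####.........+###############++#+++
152 .......+.++++####%####.........+###############++++++
153 ..............%#%%%#%#+........+##############+......
154 ..............#%#%####+........###############+......
155 ..............+#%#####+........+###%%##++#####.......
156 ...............%%%####+........+#%%#%#....+.++.......
157 ...............##%####+........+##%%#+...............
158 ...............+%%####+........+###%#+...............
159 ................######+........+#####.......
[... 1081 characters left out ...]
++....+++++++++...............
179 ................++++++++++++++++++++++...............
180 ..................++++++++++++++++++.................
181 ...................++++++++++++++++..................
182 .....................+++++++++++++++++++++++++.......
183 ........++++++++++++++++++++++.#++#+++++++####+......
184 ........+#+#+############+.....###############+......
185 .......+#################+.....################......
186 .......+################++.....++#############+......
187 .......+#############+OO O.....OOO++.         OO.....
188 .......   OOOOOOOOOOOOOOOO.....OOOO.OOOOOOOOOOOO.....
189 .......OOOOOOOOOOOO  OOOOO.....OOOO OOOOOOOOOOOO.....
218
[245.0158286  180.58069725]
```

```bash
python3 -m jog '[[-0.0003,-0.0026,0,0,0,0,0],[0,0,0,0,0,0,0],[0,0,0,0,0,0,0],[0,0,0,0,0,0,0],[0,0,0,0,0,0,0],[0,0,0,0,0,0,0]]' 55
python3 cov.py | sed -n '1,5p;14,27p'
```

```text
time_s: 32.47
tool_pos: [0.5483, -0.0374, 0.1753]
tool_rot: [-180.0, -0.0, 5.0]
force: [0.0, 0.4, -0.6]
grip_width: 0.023
grasp_force: 55.0
[ 0.5482746  -0.03741301  0.17527248]
0 [246.18242891 173.36508024]
0.018 [246.19760098 168.02595041]
0.038 [246.21495671 161.9183771 ]
148 .+##################++++++++++++################+++++
157 ...............#%%####+........+##%#%#...............
158 ...............+%%####+....  ...#%%##+...............
159 ................######+........+###%#................
160 ................#%####...+++...+#####................
161 ................+#####..++++++.+##%##................
162 ................+%####.+++++++ +###%#................
163 ................+####+.+++++++ +####+................
164 ................+####+..++++++.+##%# O...............
165 ................+####+....++...#####OO ..............
166 ................+#####++......+#####OOO..............
167 .................##+#++++++++++#####OO ..............
168 .................+...++++++++++#####  ...............
169 .....................+++++++++++++#+.................
170 .....................++++++++++++....................
```

```bash
python3 -m jog '[[0.0002,0,0.01,0,0,0,0],[0,0,0.01,0,0,0,0],[0,0,0.008,0,0,0,0],[0,0,0.004,0,0,0,0],[0,0,0.003,0,0,0,0],[0,0,0.003,0,0,0,0],[0,0,0,0,0,0,0],[0,0,0,0,0,0,0]]' 60
python3 -m jog '[[0,0,0.003,0,0,0,0],[0,0,0.003,0,0,0,0],[0,0,0,0,0,0,0]]'
```

```text
time_s: 33.18
tool_pos: [0.5486, -0.0375, 0.1373]
tool_rot: [180.0, -0.0, 5.0]
force: [0.3, -1.2, -0.8]
grip_width: 0.0225
grasp_force: 60.0
time_s: 33.43
tool_pos: [0.5482, -0.0374, 0.1308]
tool_rot: [-180.0, 0.0, 5.0]
force: [-0.8, -0.3, -0.0]
grip_width: 0.0226
grasp_force: 60.0
```

```bash
python3 -m jog '[[0,0,0.003,0,0,0,0],[0,0,0.003,0,0,0,0],[0,0,0.003,0,0,0,0],[0,0,0.003,0,0,0,0],[0,0,0.003,0,0,0,0],[0,0,0,0,0,0,0],[0,0,0,0,0,0,0]]' 60
python3 - <<'E'
from h import *
S=env.read_camera('scene');cv2.imwrite('pics/s15.png',S)
g=S.astype(int).min(2)
for r in range(160,206): print(r,''.join('%#+. '[min(4,int(x)//32)] if x<160 else 'O' for x in g[r,220:273]))
E
```

```text
time_s: 34.02
tool_pos: [0.5483, -0.0375, 0.116]
tool_rot: [180.0, 0.0, 5.0]
force: [0.3, -0.5, -0.2]
grip_width: 0.0227
grasp_force: 60.0
160 ....#################################################
161 ...+###############%++++++#######################%#%#
162 ..++###############%+.....+.+++++####################
163 +++++++############%++..........+##############....++
164 ++++++++++++++########+.........+##############......
165 ++##########+#####++++++++++.+..###############......
166 ++###############+++++++++++++++###############......
167 ..+##############+++++++++++++++###############+.....
168 ...###################+++++++++################++++++
169 ...###################..+++++++###############+++++++
170 ...+#############%%###.........+##############+++++++
171 ......+++########%####+........################++++++
172 ...............#%#####+........###############+....++
173 ...............##%####+........###############.......
174 ...............#%#####+........##############+.......
175 ...............+%%####+........##%###+.++.++++.......
176 ................######+..... 
[... 1006 characters left out ...]
....
194 .....OOOOOOOOO.O+++++...........++++++ OOOOOOO.......
195 .....OOOOOOOOOOO.++++++++....++++++++.+OOOOOOO ......
196 .....OOOOOOOOO.OO.++++++++++++++++++  +OOOOOOO ......
197 .....OOOOOOOOO+OOO.++++++++++++++++ O +OOOOOOO ......
198 .....OOOOOOOO +OOOO .++++++++++++. OO.+OOOOOOOO......
199 .....OOOOOOOO +OOOOOO ...+++++.. OOOO+.OOOOOOO ......
200 .....OOOOOOOO + OOOOO           OOOO #+OOOOO  .......
201 ..... OOO    .#+ OOOO           OOO +##..............
202 ..............###.OOOOOO    OOOOOO +###.......+......
203 ..............####. OOOOOOOOOOOOO +###+.......+......
204 ..............#####+. OOOOOOOO  .+####+.......+......
205 ..............#######+.. .  ..++#######.......+......
```

The bright axle end shows inside the nose bore at rows 180–182, so the cover is threaded. Pressing on.

```bash
python3 -m jog '[[0,0,0.002,0,0,0,0],[0,0,0.002,0,0,0,0],[0,0,0.002,0,0,0,0],[0,0,0.001,0,0,0,0],[0,0,0,0,0,0,0]]' 60
python3 -m jog '[[0,0,0.001,0,0,0,0],[0,0,0.001,0,0,0,0],[0,0,0.001,0,0,0,0],[0,0,0,0,0,0,0]]'
```

```text
time_s: 34.48
tool_pos: [0.5482, -0.0374, 0.1089]
tool_rot: [-180.0, 0.0, 5.0]
force: [-1.5, 0.5, 0.3]
grip_width: 0.0231
grasp_force: 60.0
time_s: 34.82
tool_pos: [0.5484, -0.0374, 0.1061]
tool_rot: [180.0, 0.0, 5.0]
force: [0.5, -0.0, -0.8]
grip_width: 0.0228
grasp_force: 60.0
```

```bash
python3 -m jog '[[0,0,0.001,0,0,0,0],[0,0,0.001,0,0,0,0],[0,0,0,0,0,0,0]]' 60
python3 -m jog '[[0,0,0.001,0,0,0,0],[0,0,0.001,0,0,0,0],[0,0,0,0,0,0,0]]'
python3 -m jog '[[0,0,0.001,0,0,0,0],[0,0,0,0,0,0,0]]'
```

```text
time_s: 35.07
tool_pos: [0.5488, -0.0379, 0.1045]
tool_rot: [180.0, -0.0, 5.0]
force: [0.8, -0.4, 0.9]
grip_width: 0.0226
grasp_force: 60.0
time_s: 35.32
tool_pos: [0.5494, -0.0379, 0.1031]
tool_rot: [180.0, -0.1, 5.0]
force: [0.0, -1.0, 4.7]
grip_width: 0.0227
grasp_force: 60.0
time_s: 35.48
tool_pos: [0.5498, -0.0378, 0.1026]
tool_rot: [180.0, -0.2, 5.0]
force: [-0.7, -1.5, 7.2]
grip_width: 0.0228
grasp_force: 60.0
```

```bash
python3 -m jog '[[0,0,0.001,0,0,0,0],[0,0,0.001,0,0,0,0],[0,0,0,0,0,0,0]]' 60
python3 -m jog '[[0,0,0.001,0,0,0,0],[0,0,0.001,0,0,0,0],[0,0,0,0,0,0,0]]'
```

```text
time_s: 35.73
tool_pos: [0.5504, -0.0378, 0.1014]
tool_rot: [180.0, -0.2, 5.0]
force: [-1.3, -1.5, 10.5]
grip_width: 0.0228
grasp_force: 60.0
time_s: 35.98
tool_pos: [0.5507, -0.0377, 0.0992]
tool_rot: [180.0, -0.3, 5.0]
force: [0.0, -0.1, 9.2]
grip_width: 0.0225
grasp_force: 60.0
```

```bash
python3 -m jog '[[0,0,0.001,0,0,0,0],[0,0,0.001,0,0,0,0],[0,0,0,0,0,0,0]]' 60
python3 -m jog '[[0,0,0.001,0,0,0,0],[0,0,0.001,0,0,0,0],[0,0,0,0,0,0,0]]'
```

```text
time_s: 36.23
tool_pos: [0.5486, -0.0379, 0.0952]
tool_rot: [180.0, -0.0, 5.0]
force: [-1.1, -2.6, 2.8]
grip_width: 0.0225
grasp_force: 60.0
time_s: 36.48
tool_pos: [0.5487, -0.0379, 0.0951]
tool_rot: [-180.0, -0.0, 5.0]
force: [-4.8, -2.4, 15.4]
grip_width: 0.0225
grasp_force: 60.0
```

```bash
python3 -m jog '[[-0.0002,0,0.001,0,0,0,0],[0,0,0.0007,0,0,0,0],[0,0,0,0,0,0,0],[0,0,0,0,0,0,0],[0,0,0,0,0,0,0],[0,0,0,0,0,0,0]]' 60
python3 - <<'E'
from h import *
S=env.read_camera('scene');cv2.imwrite('pics/s16.png',S)
g=S.astype(int).min(2)
o=env.get_obs();print(o['force'],o['tool_pos'],o['time_s'])
for z in(0,.018,.038):print(proj('scene',(.549,-.0378,.1+z)))
for r in range(172,212): print(r,''.join('%#+. '[min(4,int(x)//32)] if x<160 else 'O' for x in g[r,225:268]))
E
```

```text
time_s: 36.98
tool_pos: [0.5488, -0.0379, 0.095]
tool_rot: [-179.9, -0.1, 5.0]
force: [-8.6, -2.1, 24.0]
grip_width: 0.0227
grasp_force: 60.0
[-8.46268087 -2.00293322 24.03769542] [ 0.54881417 -0.03785948  0.09500001] 37.0333
[245.88839095 195.63947779]
[245.89887478 190.89572565]
[245.9108475  185.47827694]
172 ############+++++++++++++.+##############..
173 ############++++++++++++++###############+.
174 #############+++++++++++++###############++
175 #################+++++++++###############++
176 #################......+++###############++
177 ############%####.........####%##########++
178 ....+++++########+........###############++
179 ..........#%%####+..OO ...##############+..
180 ..........#######+. OO ...##############...
181 ..........#######+.    ...###%##+++#####...
182 ...........%%####+..   ...##%###++++###....
183 .++++++++++######+........###%%########+...
184 .################.........##%%##########...
185 +###########%####.+.....+O##%###########...
186 +##########+%###+.+.....+O##%##.########...
187 +#########++####+.+.....+.##%%+O       OO..
188    OOOOOOO..#%##+.
[... 429 characters left out ...]
................+++OOOOOOO .
198 OOOOOOOO .++++...............+++++OOOOOOOO.
199 OOOOOOOO ++++++.............+++++.OOOOOOO .
200 OOOOOOOO.#+++++++........+++++++#+OOOOO  ..
201  OOO    .##+++++++++++++++++++++##.........
202 .........###+++++++++++++++++++###.......+.
203 .........####+++++++++++++++++###+.......+.
204 .........#####++++++++++++++######.......+.
205 .........########++++++++#+######+.......+.
206 .........#########################.......+.
207 .........########################+.......++
208 .........########################+.......++
209 .........########################+.......##
210 .........#########################++++#+###
211 +++++++++##################################
```

The cover is home: no white seat is left showing, the axle end stands through the nose at rows 179–182, and the push is steady at 24 N.

```bash
python3 -c "from cell import env; print(env.sign_off())"
```

```text
the job is handed in; nothing more can be done
None
```

The long axle stands on the bench through the roller, and the nosed cover snapped on and is held home with a steady push of about 24 N; I handed the job in at about 37 s, after three empty or poor grasps of the axle early on.

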